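# Dish on the light box, brightness wheel to the marker

### The job

Set the pink petri dish flat on the round glowing window of the white light box and let go of it. Then, with a fingertip, gently roll the black thumbwheel that peeps out of the narrow slot in the box's top until the red pointer stands level with the green marker clip, pressing the wheel and the box with less than 15 N. Leave the brown bottle and the blue lens tissue pack where they are.

Things in the scene. Friction and masses are not known exactly. Their poses are not given: they have to be found in the camera images.
- petri_c: loose round clear petri dish with pink filling, 60 mm diameter, 14 mm high, standing on the bench; origin at the centre of its underside, z up
- viewer: white light box with a grey top panel, 150 (x) x 240 (y) x 46 mm high, fixed to the bench; origin at the centre of its underside; x points away from the robot, y to the left, z up; its yaw varies. Round window on the left half, thumbwheel slot and scale on the right half; the panel is flat at 46 mm above the bench apart from the wheel and the marker
- window (a point): centre of the glowing round window, flush with the panel's top, 78 mm diameter
- slot (a point): centre of the thumbwheel's slot (14 mm along the viewer's x, 46 mm along its y) at the height of the panel's top. The black ribbed wheel (24 mm radius, 9 mm wide, axis along the viewer's x) stands 4 to 12 mm proud of the panel here: how far differs from box to box and is not measured. Its axle is sprung and sinks about 1 mm for each 5 N of pressing
- wheel (a joint): turn of the black thumbwheel, rad, 0 to 4.2; grows as its top rolls to the right (viewer's -y); stays where it is left. Friction resists with about 3 N at the rim, so a fingertip must press with some 3 to 8 N to drag it round rather than slip; 15 N or more damages it. A fingertip's stroke turns it by part of the way only
- pointer (a point): top of the red pointer blade (2 to 3 mm wide along y), which stands a few mm up out of the black slit in the white scale, between the wheel and the green marker; its height differs from box to box. The wheel moves it: 14 mm to the right (viewer's -y) for each rad, that is for 24 mm of rim travel. It starts near the left end and cannot be moved by touching it
- marker: green clip, 5 mm wide along y, 5 mm high, fixed on the panel beyond the scale at a place that varies; its origin lies on its centre line on the panel, its axes are parallel to the viewer's. The pointer is level with it when both have the same y in its frame
- oil_bottle: loose small brown bottle with a black cap, 30 mm diameter, 62 mm high, standing behind the light box, to be left alone; origin under its centre
- lens_tissue: loose blue booklet pack, 72 x 100 x 13 mm, lying to the right, to be left alone; origin under its centre
There are look-alikes about, which are no part of the job. Of the things like the petri_c, leave any that is turquoise or yellow; of the rest the smaller one is meant.

How it is judged (in metres and radians):
On the way, in this order (a step that is already met when the one before it is completed fails the run):
1. the dish lies flat on the window, released (horizontal distance between petri_c and window below 0.01 m and z of petri_c in the frame of window between -0.003 and 0.003 m and angle between petri_c's own z axis and vertical below 0.08 rad and contact force between the fingers and petri_c below 0.05 N), for 0.2 s.
2. the pointer stands level with the marker (y of pointer in the frame of marker between -0.003 and 0.003 m), for 0.2 s.
At the end, for the whole second after the job is handed in: The dish lies flat and still on the window, its centre within 10 mm of the window's centre, and the pointer is within 3 mm of the marker's centre line (all of step 2 and horizontal distance between petri_c and window below 0.01 m and z of petri_c in the frame of window between -0.003 and 0.003 m and angle between petri_c's own z axis and vertical below 0.08 rad and linear speed of petri_c below 0.01 m/s); the robot touches nothing.
It fails at once if the fingers press the light box or its wheel with 15 N or more (contact force between the fingers and viewer above 15 N).
It fails at once if the brown bottle is moved more than 20 mm (distance of oil_bottle from where it was at the start of the episode above 0.02 m).
It fails at once if the lens tissue pack is moved more than 20 mm (distance of lens_tissue from where it was at the start of the episode above 0.02 m).
It also fails if it takes over 72 s, if anything falls off the work surface, if the arm or the gripper's body presses on something with over 40 N, if the wrist force passes 120 N, or if a joint passes its speed limit or range.

### The arm

A 6-joint arm with a two-finger parallel gripper is mounted at the origin on a cart in front of the work surface, level with it; the furniture and walls round the work are solid. World frame = base frame: x ahead of the robot, y to its left, z up, the work surface at z = 0. Lengths are in m, angles in degrees, forces in N, time in s.
With the tool pointing down it reaches from about 0.275 to 0.875 m from the base axis. Payload 12.5 kg.
Tool frame: the origin (TCP) lies on the centre line of the jaws, within the pads' length; the fingertips stand 19 mm ahead of it and the grasp point (between the pads) is the TCP; z points along the fingers, y is the direction in which the jaws open and shut (so a half turn about z gives the same grasp; the last joint's range is limited). The gripper opens to 85 mm and grips with 20 to 120 N. Pads are 22 mm wide; open, the fingers measure 114 mm over their backs; the gripper's body (76 mm by 85 mm) begins 54 mm behind the grasp point. The pads swing forward as they close: fully open they stand 13 mm farther back than shut.
Start: joints at [-76.352, 20.094, 94.641, -0, 65.266, -4.847], TCP at [0.174, -0.522, 0.25] pointing down, gripper open.
Joint ranges: [-157.81, 157.81], [-45, 120.19], [0.68, 151.7], [-89.99, 269.99], [4.06, 180], [-164.3, 164.3]. Speed limits (degrees/s): [127.2, 127.2, 159.86, 180, 180, 180].

### API

Orientations are given as [roll, pitch, yaw] about the fixed x, y, z axes, in that order (R = Rz(yaw) Ry(pitch) Rx(roll)).
In Python, from rig import arm gives the robot as it stands.
- The arm moves only by the tool carry_out, never from a script. Its argument "plan" is a list of rows, each a list of 4 numbers: the shift along the world's x, y, z in mm, then the turn about the world's z in degrees. A call has 1 to 8 rows; each row shifts and turns the commanded pose from where the row before left it; what a row does not reach is not made up. A row lasts 1/12 s, in which the tool goes at most 41.7 mm and 7.16 degrees, less where a joint would pass 70% of its speed; a pose out of reach is approached as far as the arm can. A call is refused whole if a number of a shift passes 41.7 or a number of a turn 7.16, either way. A call with a gripper value outside its range is refused whole. "hand" is the finger opening in mm, from 0 to 85.4, set as the call begins (left out, the last holds). The fingers move at their own pace and stop on an object; "newtons" is the grip in N (left out, the last holds). Time passes only in rows, so rows that do not move let the fingers close. It gives the time, the measured TCP pose, the force and the opening at its end, in the units of the state.
- arm.get_obs(): the state, without advancing time (a new reading comes with each control period).
- arm.snapshot(name): name is "scene" or "top" or "wrist"; returns a dict with "frame" (420x560x3 uint8, blue, green, red), "z_map" (420x560 float32, m along the optical axis (not along the pixel's ray), 0 where there is no reading), "fx", "fy", "cx", "cy" (pixels), "xyz" and "orientation" of the camera in the world; the wrist camera has in their place "hand_eye" (4x4, takes a point from camera to tool coordinates, whose origin is the TCP and whose axes are the flange's). Camera axes: x right, y up, looking along -z (the intrinsics and any distortion apply to the point x, -y, -z); pixel columns grow to the right and rows downward; lengths in m; the calibration is good to about 2 mm. A picture is of the moment at which its call begins: read the wrist's pose just before it.
- arm.sign_off(): hands the job in, once; it reports no verdict.
The state is a dict: "clock": time; "joint_positions": joint angles; "dq": joint speeds; "effort": joint torques, N m; "ee_pos": TCP position; "ee_rot": TCP orientation; "ft_force": force on the tool from outside, world axes, zero at the start; "torque": the same for the moment, N m; "width": finger opening in m.
Only numpy, scipy, OpenCV 4.12 (cv2) and the standard library are available. Lean on these libraries where they do the work, as an engineer would, in place of code of your own. Each camera call takes 0.05 s, during which the arm holds its last target.

## Working session

There is one attempt and no reset: what is moved stays moved. The work goes in short steps, Python scripts to look and compute and a tool call to move; the robot and the scene stay as the last step left them, time stands still between calls to the robot, and variables do not carry over. Pictures are saved under pics/ and viewed, and the job is handed in when it is done.

Besides the shell and the picture viewer there is one more tool, called after "Emit:" as name(argument=value, ...), one argument or row to a line, values as JSON. carry_out: Moves the arm, as the interface text tells. Its arguments: {"type":"object","properties":{"plan":{"type":"array","items":{"type":"array","items":{"type":"number"}}},"hand":{"type":"number"},"newtons":{"type":"number"}},"required":["plan"]}

```bash
mkdir -p pics; ls
cat > h.py <<'E'
import numpy as np,cv2,pickle
from rig import arm
from scipy.spatial.transform import Rotation as R
def snap(n,f):
    o=arm.get_obs(); s=arm.snapshot(n); s['obs']=o; pickle.dump(s,open(f'pics/{f}.pkl','wb')); cv2.imwrite(f'pics/{f}.png',s['frame']); return s
def load(f): return pickle.load(open(f'pics/{f}.pkl','rb'))
def cam(s):
    if 'hand_eye' in s:
        o=s['obs'];T=np.eye(4);T[:3,:3]=R.from_euler('xyz',o['ee_rot'],degrees=True).as_matrix();T[:3,3]=o['ee_pos'];return T@np.array(s['hand_eye'])
    T=np.eye(4);T[:3,3]=s['xyz'];q=np.array(s['orientation'])
    T[:3,:3]=q if q.shape==(3,3) else R.from_euler('xyz',q,degrees=True).as_matrix()
    return T
def ray(s,u,v):
    return np.array([(u-s['cx'])/s['fx'],-(v-s['cy'])/s['fy'],-1.])
def pt(s,u,v):  # by depth
    d=s['z_map'][int(round(v)),int(round(u))];T=cam(s);return T[:3,:3]@(ray(s,u,v)*d)+T[:3,3]
def atz(s,u,v,z):
    T=cam(s);r=T[:3,:3]@ray(s,u,v);return T[:3,3]+r*(z-T[2,3])/r[2]
def crop(s,f,u0,v0,u1,v1,k):
    cv2.imwrite(f'pics/{f}.png',cv2.resize(s['frame'][v0:v1,u0:u1],None,fx=k,fy=k,interpolation=cv2.INTER_CUBIC))
E
python3 - <<'E'
from h import *
print(arm.get_obs())
for n in['scene','top']:
    s=snap(n,n+'0');print({k:v for k,v in s.items() if k not in('frame','z_map','obs')})
E
```

```text
pics
{'clock': 0.0, 'joint_positions': array([-7.63523117e+01,  2.01263934e+01,  9.46760071e+01, -3.15329651e-04,
        6.52655067e+01, -4.84561550e+00]), 'dq': array([-0.01282421, -0.05817425, -0.03694277, -0.02797695, -0.00781649,
        0.04249301]), 'effort': array([ 1.52874716e-03, -5.06102443e+01, -2.91403055e+01,  4.83303825e-05,
        4.52154825e-03,  5.96521787e-06]), 'ee_pos': array([ 0.17442303, -0.52129217,  0.24974501]), 'ee_rot': array([-1.79932311e+02, -5.45097261e-03,  1.84934327e+01]), 'ft_force': array([ 0.57200124, -0.86316535, -0.39447383]), 'torque': array([0.04559484, 0.02517168, 0.00518416]), 'width': 0.08534948191223486}
{'fx': 509.3928661564068, 'fy': 509.3928661564068, 'cx': 281.22722266288275, 'cy': 204.4146184076746, 'xyz': array([ 0.88485641, -0.95873878,  1.21359785]), 'orientation': array([36.26444387, -0.79302138, 24.31217101])}
{'fx': 446.5759686620011, 'fy': 446.5759686620011, 'cx': 276.95611309205697, 'cy': 210.09178064093297, 'xyz': array([ 0.44406904, -0.15877395,  1.30545932]), 'orientation': array([  5.85212557,  -1.41299823, -88.82243696])}
```

View pics/scene0.png

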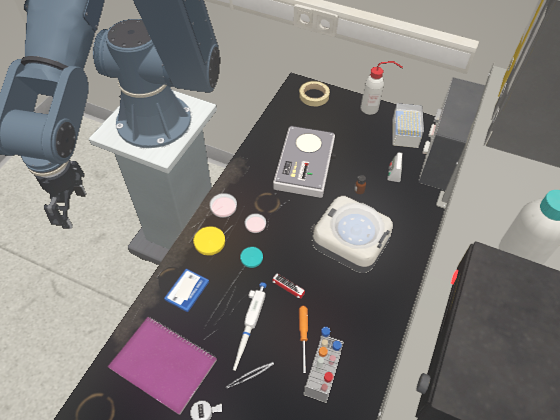

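View pics/top0.png

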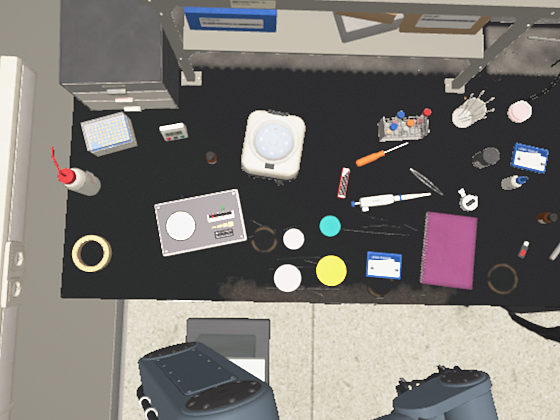

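The top view shows the light box at (200,222), with its round window at (181,226) and its scale at (222,218). Things that could be taken for the dish are small pink (293,239), large pink (287,277), turquoise (330,226) and yellow (331,270). By the description I want the small pink one. The white instrument at (273,143) could be taken for the light box, but it has no slot.

Run:
```python
from h import *
s=load('top0')
crop(s,'c1',145,180,345,300,4)
for u,v in[(293,239),(287,277),(330,226),(331,270)]:print(u,v,pt(s,u,v).round(4),atz(s,u,v,.012).round(4))
for u,v in[(181,226),(200,190),(165,240),(211,158)]:print(u,v,pt(s,u,v).round(4),atz(s,u,v,.046).round(4))
```

```text
293 239 [ 0.4941 -0.2359  0.0155] [ 0.4942 -0.2361  0.012 ]
287 277 [ 0.3853 -0.2204  0.0189] [ 0.385  -0.2207  0.012 ]
330 226 [ 0.5342 -0.3431  0.0135] [ 0.5343 -0.3433  0.012 ]
331 270 [ 0.4078 -0.3455  0.024 ] [ 0.4074 -0.3472  0.012 ]
181 226 [0.5228 0.0822 0.0431] [0.5226 0.0816 0.046 ]
200 190 [ 0.6331  0.0397 -0.0026] [0.6261 0.0323 0.046 ]
165 240 [0.4824 0.1241 0.0477] [0.4824 0.1245 0.046 ]
211 158 [0.7157 0.0025 0.0617] [0.7192 0.0045 0.046 ]
```

View pics/c1.png

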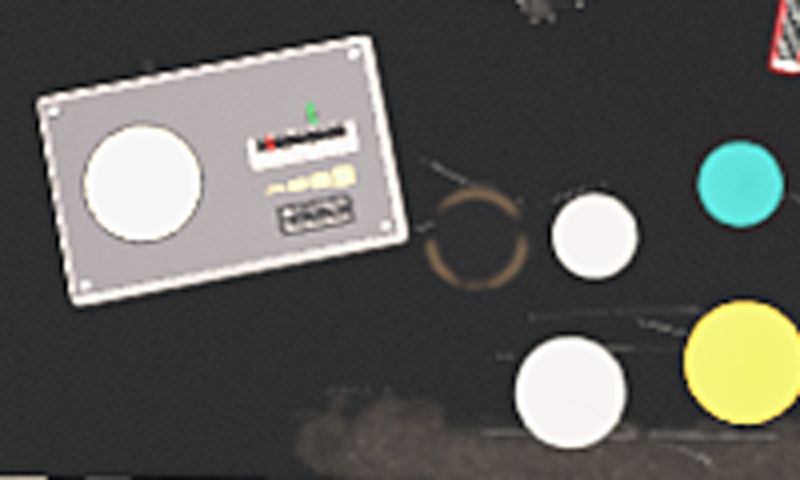

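Run:
```python
from h import *
s=load('top0')
f=lambda a,b,z=.046:atz(s,145+a/4-.4,180+b/4-.4,z)
a=f(40,100);b=f(370,37);c=f(405,240);d=f(75,303)
print(np.round([a,b,c,d],4),np.mean([a,b,c,d],0));v=a-b;print(np.degrees(np.arctan2(-v[0],v[1])),np.linalg.norm(v));v=d-c;print(np.degrees(np.arctan2(-v[0],v[1])))
print('win',f(143,184),'slot',f(316,215),'ptr',f(270,143,.05),'mk',f(312,113,.05),'dish',f(595,236,.013))
```

```text
[[ 0.5814  0.1582  0.046 ]
 [ 0.6319 -0.0726  0.046 ]
 [ 0.4884 -0.1014  0.046 ]
 [ 0.4396  0.1271  0.046 ]] [0.53532963 0.02783112 0.046     ]
12.337440435159058 0.23628871105720775
12.048188754043101
win [0.5237301  0.08347226 0.046     ] slot [ 0.50460046 -0.03845864  0.046     ] ptr [ 0.5543166  -0.00492429  0.05      ] mk [ 0.57621127 -0.03367808  0.05      ] dish [ 0.49538839 -0.23707293  0.013     ]
```

Emit:
carry_out(
  plan=[
    [30, 30, 0, -1],
    [38, 34, 0, -1],
    [38, 34, 0, -1],
    [38, 34, 0, -1],
    [38, 34, 0, -1],
    [38, 34, 0, -1],
    [38, 34, 0, -1],
    [34, 30, 0, -1],
  ],
  hand=85,
)

```text
clock: 0.77
ee_pos: [0.4226, -0.2961, 0.2502]
ee_rot: [-180.0, 0.0, 10.4]
ft_force: [0.5, 0.0, -0.8]
width: 0.085
```

Emit:
carry_out(
  plan=[
    [15, 20, 0, 0],
    [0, 0, 0, 0],
    [0, 0, 0, 0],
  ],
)

```text
clock: 1.02
ee_pos: [0.4369, -0.2769, 0.25]
ee_rot: [-180.0, 0.0, 10.6]
ft_force: [0.5, 0.5, -0.9]
width: 0.0846
```

Run:
```python
from h import *
s=snap('wrist','w1');print(s['obs']['ee_pos'],s['obs']['ee_rot'],s['fx'],np.round(s['hand_eye'],3))
```

```text
[ 0.43692717 -0.27690245  0.2499706 ] [-1.79974461e+02  3.14010568e-02  1.06414473e+01] 289.8482964582308 [[ 0.     0.956  0.294  0.076]
 [ 1.    -0.     0.    -0.001]
 [ 0.     0.294 -0.956 -0.123]
 [ 0.     0.     0.     1.   ]]
```

View pics/w1.png

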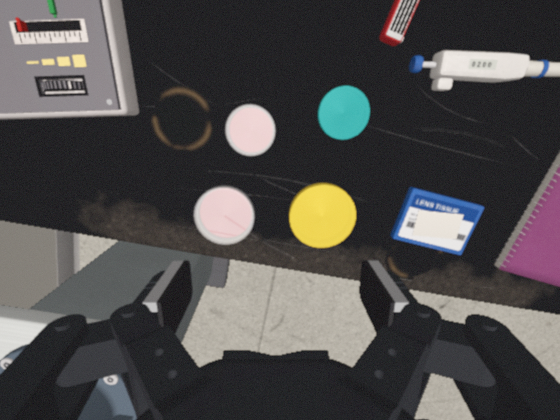

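Wrist view: small pink dish (250,130), large pink (224,215), turquoise (344,112) and yellow (322,215). The small pink one is the target. The lens tissue at (438,222) is out of the way.

Run:
```python
from h import *
s=load('w1')
crop(s,'c2',190,80,310,160,6)
for u,v in[(250,130),(224,215),(344,112)]:print(pt(s,u,v).round(4),atz(s,u,v,.013).round(4))
for u,v in [(225,130),(276,130),(250,104),(250,156)]:print(atz(s,u,v,.012).round(4))
```

```text
[ 0.4944 -0.2339  0.0148] [ 0.4943 -0.2338  0.013 ]
[ 0.3838 -0.2181  0.018 ] [ 0.382  -0.2175  0.013 ]
[ 0.5349 -0.339   0.0148] [ 0.535  -0.3394  0.013 ]
[ 0.4887 -0.2042  0.012 ]
[ 0.5001 -0.2644  0.012 ]
[ 0.5233 -0.229   0.012 ]
[ 0.4637 -0.2386  0.012 ]
```

View pics/c2.png

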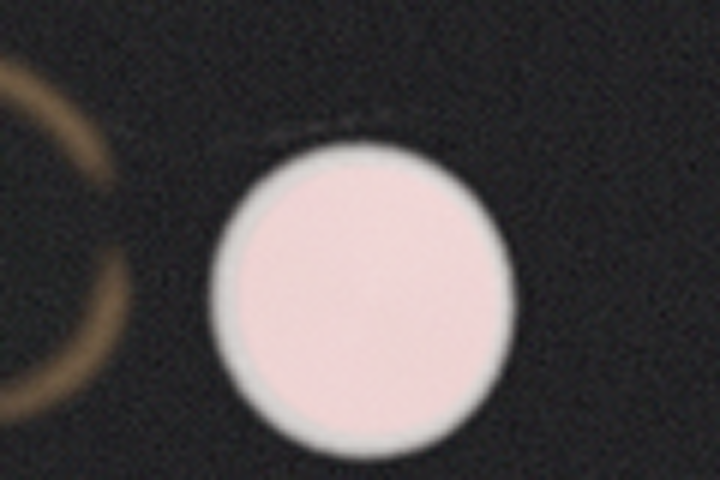

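Pink filling, 60–61 mm across, centre about (0.495, -0.2355). It matches the description.

Emit:
carry_out(
  plan=[
    [29, 21, -20, 0.8],
    [29, 20.5, -30, 0.8],
    [0, 0, -38, 0],
    [0, 0, -38, 0],
    [0, 0, -30, 0],
    [0, 0, -30, 0],
    [0, 0, 0, 0],
    [0, 0, 0, 0],
  ],
)

```text
clock: 1.73
ee_pos: [0.4905, -0.2392, 0.0669]
ee_rot: [-179.9, 0.1, 12.0]
ft_force: [0.1, -0.1, 0.4]
width: 0.0848
```

Emit:
carry_out(
  plan=[
    [4.5, 3.7, 0, 0],
    [0, 0, -15, 0],
    [0, 0, -14, 0],
    [0, 0, -10, 0],
    [0, 0, 0, 0],
    [0, 0, 0, 0],
  ],
)

```text
clock: 2.23
ee_pos: [0.4965, -0.235, 0.0294]
ee_rot: [180.0, -0.0, 12.1]
ft_force: [0.6, 0.6, -0.6]
width: 0.0854
```

Run:
```python
from h import *
s=snap('wrist','w2');print(s['obs']['ee_pos'],s['obs']['ee_rot'])
```

```text
[ 0.49649769 -0.23503103  0.02938837] [ 1.79961158e+02 -4.40550817e-02  1.20910223e+01]
```

View pics/w2.png

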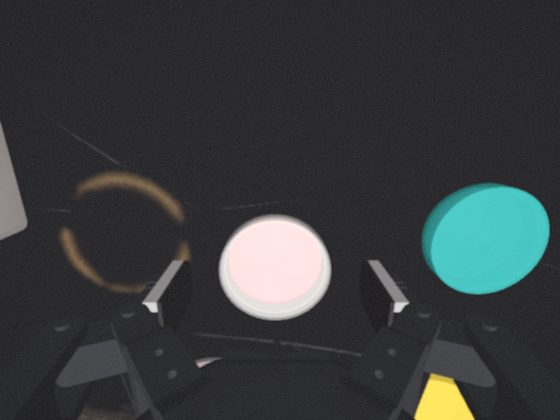

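Run:
```python
from h import *
s=load('w2')
for u,v in[(275,262),(275,225),(275,305)]:print('dish',pt(s,u,v).round(4),atz(s,u,v,.014).round(4))
for u,v in [(181,265),(186,270),(180,280),(172,264),(373,270),(152,306),(400,305)]:
    p=pt(s,u,v);print(u,v,p.round(4), (p-s['obs']['ee_pos']).round(4))
```

```text
dish [ 0.5004 -0.2327  0.0146] [ 0.5001 -0.2328  0.014 ]
dish [ 0.5207 -0.2284  0.0144] [ 0.5205 -0.2284  0.014 ]
dish [ 0.475  -0.2382  0.0153] [ 0.4741 -0.2383  0.014 ]
181 265 [ 0.4985 -0.1886  0.0318] [0.002  0.0465 0.0024]
186 270 [ 0.4954 -0.1908  0.0301] [-0.0011  0.0443  0.0008]
180 280 [ 0.495  -0.1906  0.0386] [-0.0015  0.0444  0.0093]
172 264 [ 0.4978 -0.1843  0.0313] [0.0013 0.0507 0.0019]
373 270 [ 0.5168 -0.2742  0.0364] [ 0.0203 -0.0392  0.007 ]
152 306 [ 0.4965 -0.187   0.0606] [0.     0.048  0.0312]
400 305 [ 0.5168 -0.2759  0.0618] [ 0.0203 -0.0409  0.0324]
```

Dish is centred at about (0.498, -0.2335), within 2 mm of the TCP. The open tips sit only a few mm ahead of the TCP, so I'll go lower.

Emit:
carry_out(
  plan=[
    [0.5, 1, -7, 0],
    [0, 0, -6, 0],
    [0, 0, 0, 0],
    [0, 0, 0, 0],
    [0, 0, 0, 0],
  ],
)

```text
clock: 2.7
ee_pos: [0.4965, -0.2338, 0.0154]
ee_rot: [-180.0, 0.0, 12.1]
ft_force: [-0.4, -0.0, -0.6]
width: 0.0848
```

Emit:
carry_out(
  plan=[
    [0, 0, 0, 0],
    [0, 0, 0, 0],
    [0, 0, 0, 0],
    [0, 0, 0, 0],
    [0, 0, 0, 0],
    [0, 0, 0, 0],
  ],
  hand=50,
  newtons=20,
)

```text
clock: 3.2
ee_pos: [0.4966, -0.2338, 0.0158]
ee_rot: [180.0, -0.0, 12.1]
ft_force: [-2.0, 1.3, 6.0]
width: 0.0584
```

Run:
```python
from h import *
s=snap('wrist','w3');print(s['obs']['ee_pos'],s['obs']['ft_force'],s['obs']['width'])
```

```text
[ 0.49659752 -0.23382239  0.01577225] [-2.01462593  1.31052932  6.0284453 ] 0.05839957661025734
```

View pics/w3.png

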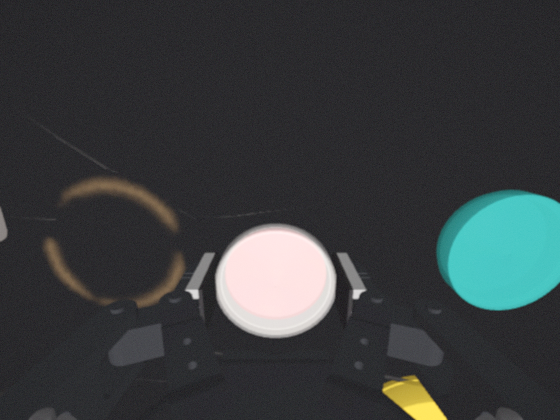

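Emit:
carry_out(
  plan=[
    [0, 0, 2, 0],
    [0, 0, 0, 0],
    [0, 0, 0, 0],
    [0, 0, 0, 0],
  ],
  hand=50,
)

```text
clock: 3.58
ee_pos: [0.4965, -0.2337, 0.0173]
ee_rot: [-180.0, 0.0, 12.1]
ft_force: [0.5, -0.2, -0.2]
width: 0.0584
```

Run:
```python
from h import *
s=snap('wrist','w4');print(s['obs']['ee_pos'],s['obs']['ft_force'],s['obs']['width'])
crop(s,'c4',170,190,390,350,3.5)
for u,v in[(275,262),(275,225),(275,305)]:print('dish',pt(s,u,v).round(4))
for u,v in [(208,258),(203,265),(195,285),(194,297)]:
    p=pt(s,u,v);print(u,v,p.round(4), (p-s['obs']['ee_pos']).round(4))
```

```text
[ 0.49645784 -0.23373375  0.01733219] [ 0.46308343 -0.17925169 -0.15296543] 0.05841149014276899
dish [ 0.5071 -0.23    0.0159]
dish [ 0.5231 -0.2266  0.0092]
dish [ 0.4836 -0.235   0.0156]
208 258 [ 0.5007 -0.1979  0.0125] [ 0.0042  0.0358 -0.0048]
203 265 [ 0.5006 -0.1972  0.0198] [0.0041 0.0365 0.0025]
195 285 [ 0.5008 -0.1981  0.037 ] [0.0044 0.0357 0.0196]
194 297 [ 0.498  -0.1991  0.0409] [0.0015 0.0347 0.0235]
```

View pics/c4.png

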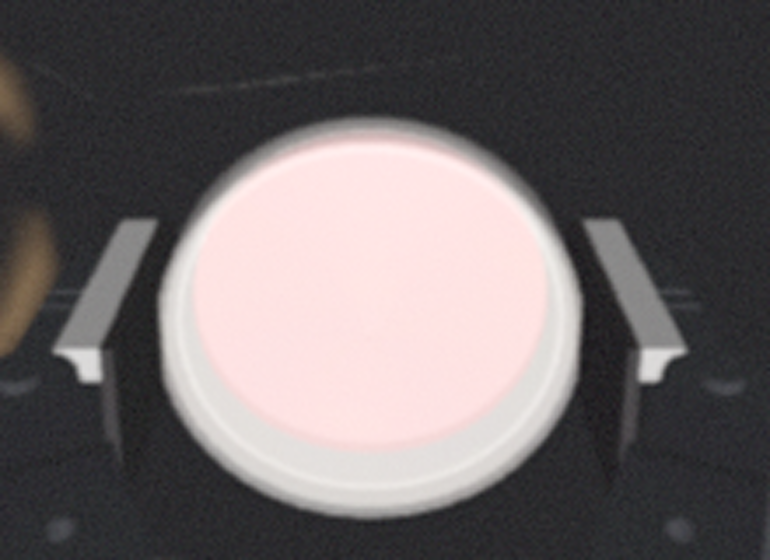

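Run:
```python
from h import *
s=load('w4')
T=s['obs']['ee_pos']
# widest columns: left 160/3.5, right 580/3.5
for nm,u,v,z in [('far',277,190+116/3.5,.0158),('near',277,190+490/3.5,.0158),('nearbot',277,190+518/3.5,.0015),('L',170+160/3.5,190+320/3.5,.0158),('R',170+580/3.5,190+320/3.5,.0158)]:
    print(nm,((atz(s,u,v,z)-T)*1000).round(1))
```

```text
far [30.1  7.  -1.5]
near [-27.3  -5.4  -1.5]
nearbot [-44.3  -9.2 -15.8]
L [-5.7 29.8 -1.5]
R [  6.6 -27.4  -1.5]
```

Emit:
carry_out(
  plan=[
    [0, 0, 20, 0],
    [0, 0, 30, 0],
    [0, 0, 35, 0],
    [0, 0, 35, 0],
    [0, 0, 0, 0],
    [0, 0, 0, 0],
  ],
)

```text
clock: 4.13
ee_pos: [0.4973, -0.2342, 0.1391]
ee_rot: [179.9, -0.2, 12.1]
ft_force: [0.8, -0.2, -0.9]
width: 0.0584
```

Emit:
carry_out(
  plan=[
    [3, 25, 0, 0],
    [3, 35, 0, 0],
    [3, 35, 0, 0],
    [3, 35, 0, 0],
    [3, 30, 0, 0],
    [3, 15, 0, 0],
    [0, 0, 0, 0],
    [0, 0, 0, 0],
  ],
)

```text
clock: 4.8
ee_pos: [0.514, -0.0583, 0.1363]
ee_rot: [-180.0, 0.1, 12.2]
ft_force: [0.5, -0.5, 0.9]
width: 0.0586
```

Run:
```python
from h import *
s=snap('wrist','w5');print(s['obs']['ee_pos'],s['obs']['ft_force'],s['obs']['width'])
```

```text
[ 0.51403919 -0.05834826  0.13632119] [ 0.49918743 -0.52871542  0.92203618] 0.05861217453145927
```

View pics/w5.png

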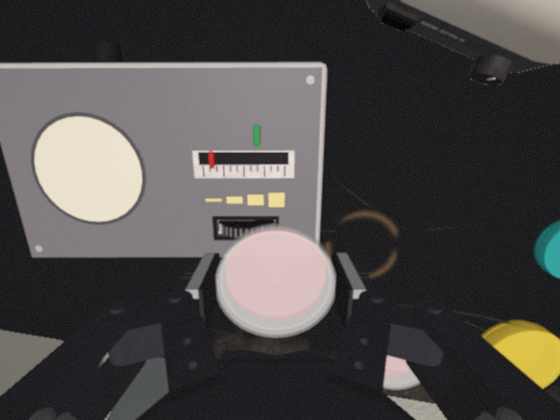

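The dish is held. The window ellipse spans u 33–144 and v 114–224. The pointer is at (212,160), the marker at (257,135) and the slot around (246,228).

Run:
```python
from h import *
s=load('w5')
P=np.array([atz(s,u,v,.046) for u,v in[(33.5,158),(144,180),(77,113.5),(101,224)]]);print(P.round(4),P.mean(0))
# robust: segment
f=s['frame'].astype(int);m=((f.min(2)>185)).astype(np.uint8);m[:,160:]=0;m[:100]=0;m[235:]=0
cs,_=cv2.findContours(m,cv2.RETR_EXTERNAL,cv2.CHAIN_APPROX_NONE);c=max(cs,key=cv2.contourArea)[:,0]
Q=np.array([atz(s,u,v,.046)[:2] for u,v in c]);
A=np.c_[2*Q,np.ones(len(Q))];x=np.linalg.lstsq(A,(Q**2).sum(1),rcond=None)[0];print('circ',x[:2],np.sqrt(x[2]+x[0]**2+x[1]**2))
print(pt(s,90,170),'pointer',pt(s,212,160),atz(s,212,160,.05),'mk',pt(s,257,135),atz(s,257,135,.05))
crop(s,'c5',170,100,330,240,5)
```

```text
[[0.5245 0.1262 0.046 ]
 [0.5252 0.0459 0.046 ]
 [0.5628 0.0955 0.046 ]
 [0.4829 0.076  0.046 ]] [0.52384823 0.08592383 0.046     ]
circ [0.52302996 0.08672787] 0.03834237228187926
[0.52444939 0.08529824 0.04648869] pointer [ 0.55217281 -0.00316978  0.05444572] [ 0.55139207 -0.00234767  0.05      ] mk [ 0.57545642 -0.03070496  0.05204957] [ 0.57533069 -0.03060238  0.05      ]
```

View pics/c5.png

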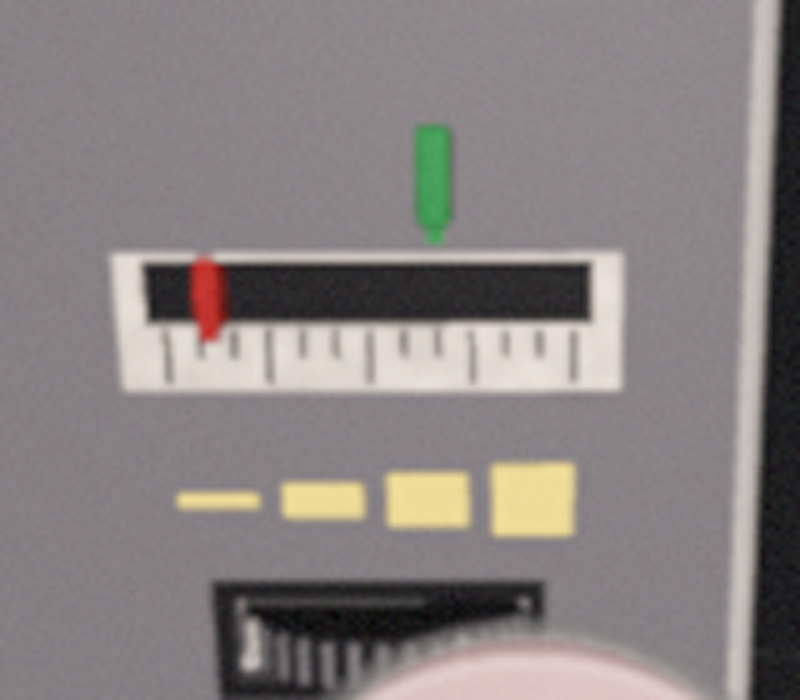

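Emit:
carry_out(
  plan=[
    [2, 25, 0, 0],
    [2, 35, 0, 0],
    [2, 35, 0, 0],
    [2, 30, 0, 0],
    [0.6, 17, 0, 0],
    [0, 0, 0, 0],
    [0, 0, 0, 0],
    [0, 0, 0, 0],
  ],
)

```text
clock: 5.52
ee_pos: [0.5231, 0.0818, 0.1371]
ee_rot: [180.0, 0.0, 12.0]
ft_force: [0.3, -0.5, -0.1]
width: 0.0584
```

Next, down to about z 0.066. The dish underside is about 16 mm below the TCP, so it should touch at about 0.062.

Emit:
carry_out(
  plan=[
    [0, 2.5, -15, 0],
    [0, 0, -20, 0],
    [0, 0, -18, 0],
    [0, 0, -12, 0],
    [0, 0, -5, 0],
    [0, 0, 0, 0],
    [0, 0, 0, 0],
    [0, 0, 0, 0],
  ],
)

```text
clock: 6.18
ee_pos: [0.5236, 0.0855, 0.0682]
ee_rot: [180.0, -0.1, 12.1]
ft_force: [-0.4, 0.2, 0.1]
width: 0.0585
```

Run:
```python
from h import *
s=snap('wrist','w6');print(s['obs']['ee_pos'],s['obs']['ft_force'],s['obs']['width'])
```

```text
[0.52363718 0.08553699 0.06824198] [-0.36914845  0.22396688  0.07837404] 0.058463169519091154
```

View pics/w6.png

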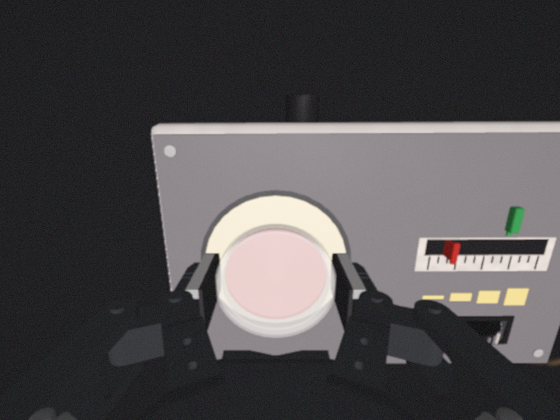

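Run:
```python
from h import *
s=load('w6')
for u,v in[(277,196),(208,245),(345,245)]: print(((atz(s,u,v,.046)-s['obs']['ee_pos'])*1000).round(1))
f=s['frame'].astype(int);m=((f.min(2)>165)&(f[...,2]>205)).astype(np.uint8);m[:190]=0;m[250:]=0;m[:,:200]=0;m[:,355:]=0
ys=[]
for u in range(215,338,4):
    c=np.where(m[:,u])[0]
    if len(c): ys.append(atz(s,u,c[0],.046)[:2])
Q=np.array(ys);d=Q[:,None]
from scipy.optimize import least_squares
r=least_squares(lambda p:np.linalg.norm(Q-p,axis=1)-.039,[.523,.085]);print(r.x,np.abs(r.fun).max())
```

```text
[ 37.4   8.4 -22.2]
[  2.5  39.4 -22.2]
[ 18.2 -33.7 -22.2]
[0.52266307 0.08662774] 0.00026954053413301426
```

Emit:
carry_out(
  plan=[
    [0, 0, -2.5, 0],
    [0, 0, -1.5, 0],
    [0, 0, 0, 0],
    [0, 0, 0, 0],
  ],
)

```text
clock: 6.57
ee_pos: [0.5231, 0.0858, 0.0634]
ee_rot: [180.0, -0.0, 12.1]
ft_force: [0.3, 1.1, 0.0]
width: 0.0584
```

Emit:
carry_out(
  plan=[
    [-0.5, -0.5, -0.8, 0],
    [0, 0, 0, 0],
    [0, 0, 0, 0],
  ],
)

```text
clock: 6.82
ee_pos: [0.5226, 0.0852, 0.0626]
ee_rot: [-180.0, 0.0, 12.1]
ft_force: [0.7, -0.5, -0.2]
width: 0.0584
```

Emit:
carry_out(
  plan=[
    [0, 0, -0.7, 0],
    [0, 0, 0, 0],
    [0, 0, 0, 0],
  ],
)

```text
clock: 7.07
ee_pos: [0.5226, 0.0852, 0.0619]
ee_rot: [-180.0, -0.0, 12.1]
ft_force: [0.0, 0.2, 0.3]
width: 0.0587
```

Emit:
carry_out(
  plan=[
    [0, 0, -0.5, 0],
    [0, 0, 0, 0],
    [0, 0, 0, 0],
  ],
)

```text
clock: 7.32
ee_pos: [0.5226, 0.0852, 0.0618]
ee_rot: [180.0, -0.0, 12.1]
ft_force: [-2.2, -0.2, 5.2]
width: 0.0583
```

Emit:
carry_out(
  plan=[
    [0, 0, 0, 0],
    [0, 0, 0, 0],
    [0, 0, 0, 0],
    [0, 0, 0, 0],
    [0, 0, 0, 0],
  ],
  hand=80,
)

```text
clock: 7.73
ee_pos: [0.5226, 0.0852, 0.0613]
ee_rot: [-180.0, 0.0, 12.1]
ft_force: [-0.1, 0.1, 0.6]
width: 0.0799
```

Emit:
carry_out(
  plan=[
    [0, 0, 10, 0],
    [0, 0, 25, 0],
    [0, 0, 35, 0],
    [0, 0, 20, 0],
    [0, 0, 0, 0],
    [0, 0, 0, 0],
  ],
)

```text
clock: 8.23
ee_pos: [0.5231, 0.0853, 0.1528]
ee_rot: [180.0, -0.1, 12.1]
ft_force: [-0.7, 0.2, -0.8]
width: 0.0801
```

Run:
```python
from h import *
s=snap('wrist','w7');print(s['obs']['ee_pos'],s['obs']['ft_force'],s['obs']['width'])
```

```text
[0.52307246 0.0852792  0.15281128] [-0.67933044  0.23407843 -0.76627237] 0.08007818498915488
```

View pics/w7.png

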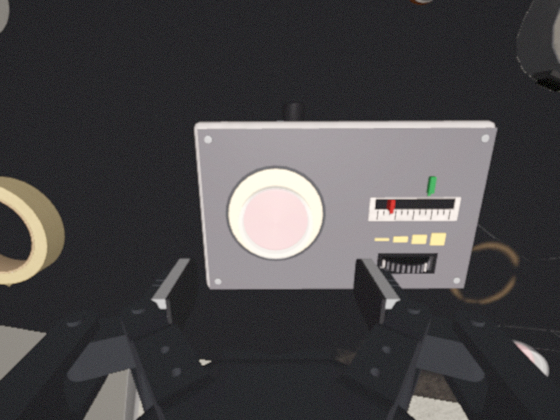

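Run:
```python
from h import *
s=load('w7')
crop(s,'c7',215,155,455,300,3.3)
```

```text
(no output)
```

View pics/c7.png

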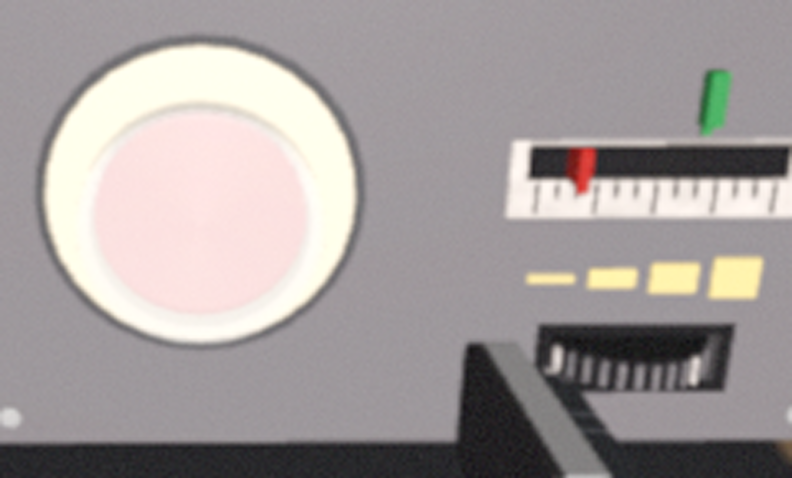

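Run:
```python
from h import *
s=load('w7')
g=lambda a,b,z:atz(s,215+a/3.3-.35,155+b/3.3-.35,z)
W=[g(42,192,.046),g(360,192,.046),g(201,39,.046),g(201,346,.046)]
D=[g(82,212,.060),g(319,212,.060),g(200,101,.060),g(200,322,.060)]
for X in(W,D):
    X=np.array(X);print((X.mean(0)*1000).round(1),np.linalg.norm(X[0]-X[1]),np.linalg.norm(X[2]-X[3]))
print(pt(s,215+200/3.3,155+212/3.3),pt(s,215+200/3.3,155+120/3.3),pt(s,215+200/3.3,155+300/3.3))
for n,a,b in [('slotTL',540,325),('slotTR',733,325),('slotBL',540,390),('slotBR',722,390)]:print(n,g(a,b,.046).round(4))
print('ptr tip/top',pt(s,215+583/3.3,155+155/3.3),'base',g(583,172,.046),'mk',g(716,78,.051),g(712,125,.051))
```

```text
[524.   86.5  46. ] 0.08034642206251336 0.08161896142709466
[524.1  86.8  60. ] 0.056603241679951614 0.055796891905925634
[0.52427968 0.08658115 0.0600637 ] [0.54666481 0.09139147 0.06152614] [0.50187667 0.08176878 0.05993261]
slotTL [ 0.5078 -0.0084  0.046 ]
slotTR [ 0.5185 -0.0583  0.046 ]
slotBL [ 0.4894 -0.0144  0.046 ]
slotBR [ 0.4997 -0.0624  0.046 ]
ptr tip/top [ 0.5558951  -0.00089685  0.0544808 ] base [ 0.55034018 -0.00590212  0.046     ] mk [ 0.58028113 -0.02699753  0.051     ] [ 0.5691983  -0.03023886  0.051     ]
```

Dish and window centres agree within 0.5 mm, and the dish top is flat at 60 mm, so the placing is good. Next I'll close the fingers and move over the left part of the wheel.

Emit:
carry_out(
  plan=[
    [-3, -18, 0, 0],
    [-5, -27, 0, 0],
    [-5, -27, 0, 0],
    [-5, -24, 0, 0],
    [-3, -15, 0, 0],
    [0, 0, -10, 0],
    [0, 0, -10, 0],
    [0, 0, 0, 0],
  ],
  hand=0,
)

```text
clock: 8.95
ee_pos: [0.5003, -0.025, 0.1286]
ee_rot: [-179.9, 0.2, 12.1]
ft_force: [-0.9, -0.1, -0.5]
width: -0.0
```

Run:
```python
from h import *
s=snap('wrist','w8');print(s['obs']['ee_pos'],s['obs']['ft_force'],s['obs']['width'])
t=load('w7')
for a,b in[(600,360),(630,365),(660,365),(630,380),(630,395)]:print(pt(t,215+a/3.3,155+b/3.3))
```

```text
[ 0.50029104 -0.02503436  0.1286318 ] [-0.90793289 -0.14630705 -0.52452764] -7.92904407910542e-06
[ 0.5038979  -0.02394231  0.05267903]
[ 0.50544974 -0.03016584  0.05579753]
[ 0.50765335 -0.03675747  0.05725502]
[ 0.50139116 -0.03158901  0.05584606]
[ 0.49280282 -0.03914429  0.04593964]
```

View pics/w8.png

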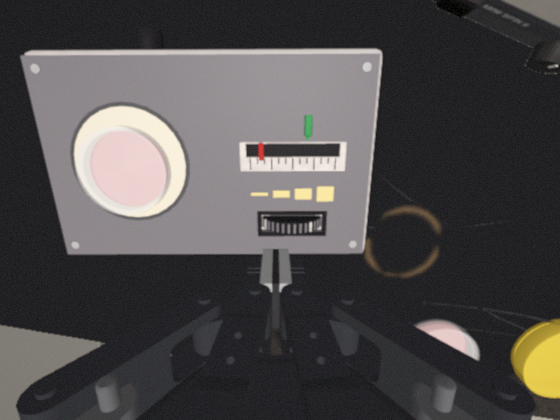

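Run:
```python
from h import *
s=load('w8')
crop(s,'c8',220,100,360,290,4)
print('slot',[atz(s,u,v,.046).round(4) for u,v in[(258,211),(327,211),(258,236),(327,236)]])
for u in (276,284,292,300,308):
    print([pt(s,u,v).round(4).tolist() for v in (222,228,232)])
t=s['z_map'][252:284,262:292];print(t[4].round(3),t[20].round(3))
```

```text
slot [array([ 0.5079, -0.0088,  0.046 ]), array([ 0.5187, -0.059 ,  0.046 ]), array([ 0.4882, -0.0126,  0.046 ]), array([ 0.4993, -0.0642,  0.046 ])]
[[0.5046, -0.0232, 0.0528], [0.5003, -0.0241, 0.0535], [0.4973, -0.0248, 0.0535]]
[[0.5065, -0.0287, 0.0547], [0.5023, -0.0296, 0.0555], [0.4995, -0.0302, 0.0562]]
[[0.5081, -0.0342, 0.0559], [0.5045, -0.0349, 0.0582], [0.5005, -0.036, 0.0555]]
[[0.509, -0.0399, 0.0549], [0.5051, -0.0407, 0.0565], [0.5021, -0.0414, 0.0567]]
[[0.5099, -0.0458, 0.0538], [0.5053, -0.0469, 0.0536], [0.5019, -0.0479, 0.0527]]
[0.279 0.143 0.143 0.144 0.142 0.143 0.144 0.144 0.144 0.144 0.143 0.143
 0.144 0.143 0.143 0.144 0.143 0.143 0.144 0.143 0.143 0.143 0.143 0.143
 0.143 0.143 0.143 0.28  0.28  0.278] [0.128 0.129 0.128 0.128 0.127 0.128 0.128 0.129 0.128 0.129 0.129 0.128
 0.126 0.128 0.128 0.127 0.127 0.129 0.127 0.128 0.129 0.127 0.128 0.129
 0.128 0.128 0.128 0.127 0.126 0.136]
```

View pics/c8.png

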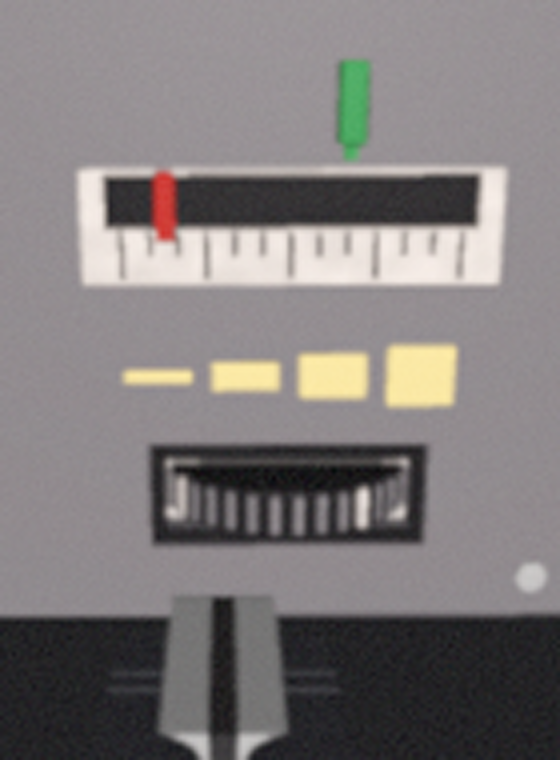

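Emit:
carry_out(
  plan=[
    [2, 0, -15, 0],
    [0, -1, -15, 0],
    [0, 0, -10, 0],
    [0, 0, -5, 0],
    [0, 0, 0, 0],
    [0, 0, 0, 0],
  ],
)

```text
clock: 9.5
ee_pos: [0.5037, -0.0265, 0.0866]
ee_rot: [-180.0, 0.0, 12.1]
ft_force: [0.4, 0.3, -0.4]
width: -0.0
```

Emit:
carry_out(
  plan=[
    [0, 0, -2, 0],
    [0, 0, -2, 0],
    [0, 0, 0, 0],
    [0, 0, 0, 0],
    [0, 0, 0, 0],
  ],
)

```text
clock: 9.92
ee_pos: [0.5037, -0.0268, 0.0826]
ee_rot: [180.0, -0.0, 12.1]
ft_force: [0.3, -0.7, 0.1]
width: -0.0002
```

Emit:
carry_out(
  plan=[
    [0, 0, -2, 0],
    [0, 0, -1, 0],
    [0, 0, -1, 0],
    [0, 0, 0, 0],
    [0, 0, 0, 0],
  ],
)

```text
clock: 10.33
ee_pos: [0.5036, -0.0268, 0.0783]
ee_rot: [-180.0, 0.0, 12.1]
ft_force: [0.1, 0.0, -0.2]
width: 0.0001
```

Emit:
carry_out(
  plan=[
    [0, 0, -1, 0],
    [0, 0, -1, 0],
    [0, 0, 0, 0],
    [0, 0, 0, 0],
  ],
)

```text
clock: 10.67
ee_pos: [0.5036, -0.0268, 0.0763]
ee_rot: [-180.0, 0.0, 12.1]
ft_force: [0.2, -0.2, 0.3]
width: -0.0001
```

Emit:
carry_out(
  plan=[
    [0, 0, -0.8, 0],
    [0, 0, 0, 0],
    [0, 0, 0, 0],
  ],
)

```text
clock: 10.92
ee_pos: [0.5037, -0.0268, 0.0757]
ee_rot: [180.0, -0.0, 12.1]
ft_force: [-0.3, -0.7, 0.6]
width: -0.0002
```

Emit:
carry_out(
  plan=[
    [0, 0, -0.8, 0],
    [0, 0, 0, 0],
    [0, 0, 0, 0],
  ],
)

```text
clock: 11.17
ee_pos: [0.5037, -0.0268, 0.0749]
ee_rot: [180.0, -0.0, 12.1]
ft_force: [0.3, 0.1, 3.9]
width: 0.0002
```

Emit:
carry_out(
  plan=[
    [0, 0, -0.3, 0],
    [0.6, -2.9, 0, 0],
    [0.6, -2.9, 0, 0],
    [0, 0, 0, 0],
  ],
)

```text
clock: 11.5
ee_pos: [0.505, -0.0327, 0.0747]
ee_rot: [-180.0, -0.0, 12.1]
ft_force: [-0.1, 1.6, 6.2]
width: 0.0001
```

Emit:
carry_out(
  plan=[
    [0.6, -2.9, 0, 0],
    [0.6, -2.9, 0, 0],
    [0.6, -2.9, 0, 0],
    [0.6, -2.9, 0, 0],
    [0, 0, 0, 0],
    [0, 0, 0, 0],
  ],
)

```text
clock: 12.0
ee_pos: [0.5075, -0.0444, 0.0747]
ee_rot: [180.0, -0.0, 12.1]
ft_force: [-0.9, -0.1, 5.3]
width: 0.0001
```

```bash
cat >> h.py <<'E'
def meas(f):
    s=snap('wrist',f);print(s['obs']['clock'],s['obs']['ee_pos'].round(4),s['obs']['ft_force'].round(1))
    im=s['frame'].astype(int);b,g,r=im[...,0],im[...,1],im[...,2]
    uy=np.array([-np.sin(np.radians(12.2)),np.cos(np.radians(12.2))])
    out={}
    for n,m in(('red',(r>110)&(g<70)&(b<70)),('green',(g>90)&(r<80)&(b<120))):
        m=m.astype(np.uint8);k,l,st,c=cv2.connectedComponentsWithStats(m);
        for i in range(1,k):
            if st[i,4]>15:
                v,u=np.where(l==i);P=np.array([pt(s,a,bb) for a,bb in zip(u,v)]);P=P[(P[:,2]>.03)&(P[:,2]<.07)]
                if len(P)<8: continue
                q=P[P[:,2]>np.percentile(P[:,2],40)]
                print(n,c[i].round(1),st[i],'y',(P[:,:2]@uy).mean().round(4),'top',(q[:,:2]@uy).mean().round(4),P.mean(0).round(4), P[:,2].max().round(4))
    return s
E
python3 -c "
from h import *
s=meas('w9')
crop(s,'c9',150,0,430,210,2.8)"
```

```text
12.0 [ 0.5075 -0.0444  0.0747] [-0.9 -0.1  5.3]
red [235.5 167.7] [232 158   8  21 150] y -0.1295 top -0.1296 [ 0.555  -0.0125  0.0531] 0.0552
green [277.8 137.1] [274 121   9  31 164] y -0.1507 top -0.1508 [ 0.5739 -0.0301  0.0506] 0.0526
```

View pics/c9.png

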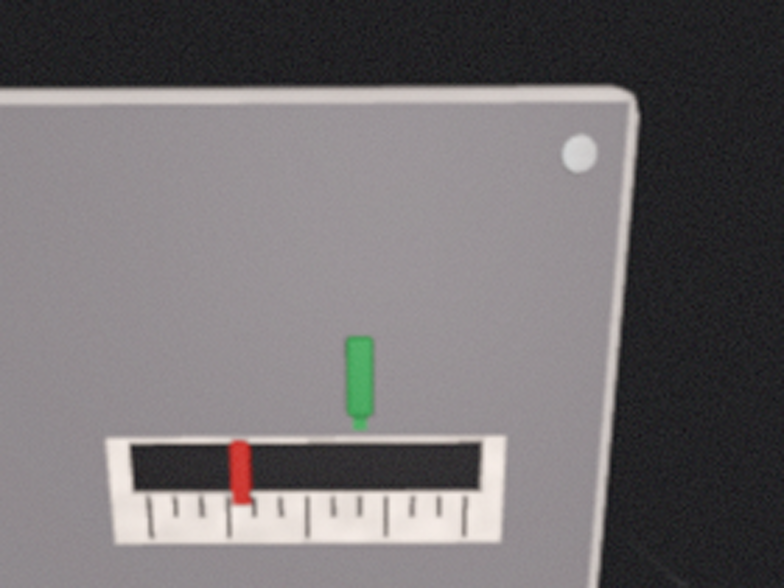

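The wheel turns. About 21 mm of pointer travel is left, roughly 36 mm of rim, so two more 18 mm strokes.

Emit:
carry_out(
  plan=[
    [0, 0, 6, 0],
    [-1.8, 8.7, 0, 0],
    [-1.8, 8.7, 0, 0],
    [0, 0, 0, 0],
    [0, 0, -4, 0],
    [0, 0, -1.4, 0],
    [0, 0, 0, 0],
    [0, 0, 0, 0],
  ],
)

```text
clock: 12.72
ee_pos: [0.5036, -0.0266, 0.075]
ee_rot: [-180.0, 0.0, 12.1]
ft_force: [-0.7, 3.5, 3.7]
width: -0.0001
```

Emit:
carry_out(
  plan=[
    [0, 0, -0.6, 0],
    [0, 0, 0, 0],
    [0, 0, 0, 0],
  ],
)

```text
clock: 12.97
ee_pos: [0.5037, -0.0268, 0.0746]
ee_rot: [-180.0, -0.0, 12.1]
ft_force: [-1.3, 3.3, 4.7]
width: 0.0002
```

Emit:
carry_out(
  plan=[
    [0.6, -2.9, 0, 0],
    [0.6, -2.9, 0, 0],
    [0.6, -2.9, 0, 0],
    [0.6, -2.9, 0, 0],
    [0.6, -2.9, 0, 0],
    [0.6, -2.9, 0, 0],
    [0, 0, 0, 0],
    [0, 0, 0, 0],
  ],
)

```text
clock: 13.63
ee_pos: [0.5076, -0.0446, 0.0748]
ee_rot: [180.0, -0.0, 12.1]
ft_force: [-0.5, -0.2, 4.0]
width: 0.0002
```

```bash
python3 -c "
from h import *
s=meas('w10')"
```

```text
13.6333 [ 0.5076 -0.0446  0.0748] [-0.5 -0.2  4. ]
red [256.5 167.5] [253 158   8  22 150] y -0.1403 top -0.1404 [ 0.5573 -0.023   0.0529] 0.0557
green [277.4 136.2] [274 121   8  30 167] y -0.1508 top -0.1507 [ 0.5743 -0.0301  0.0506] 0.0522
```

Emit:
carry_out(
  plan=[
    [0, 0, 6, 0],
    [-1.8, 8.7, 0, 0],
    [-1.8, 8.7, 0, 0],
    [0, 0, 0, 0],
    [0, 0, 0, 0],
    [0, 0, -4, 0],
    [0, 0, -1.8, 0],
    [0, 0, 0, 0],
  ],
)

```text
clock: 14.35
ee_pos: [0.5038, -0.0268, 0.0745]
ee_rot: [-180.0, -0.0, 12.1]
ft_force: [0.5, 2.4, 5.5]
width: 0.0002
```

Emit:
carry_out(
  plan=[
    [0, 0, -0.3, 0],
    [0, 0, 0, 0],
    [0, 0, 0, 0],
  ],
)

```text
clock: 14.6
ee_pos: [0.5038, -0.0268, 0.0745]
ee_rot: [-180.0, -0.0, 12.1]
ft_force: [0.3, 1.5, 5.5]
width: 0.0001
```

Emit:
carry_out(
  plan=[
    [0.6, -2.9, 0, 0],
    [0.6, -2.9, 0, 0],
    [0.6, -2.9, 0, 0],
    [0.6, -2.9, 0, 0],
    [0.6, -2.9, 0, 0],
    [0.3, -1.5, 0, 0],
    [0, 0, 0, 0],
    [0, 0, 0, 0],
  ],
)

```text
clock: 15.27
ee_pos: [0.5073, -0.043, 0.0747]
ee_rot: [180.0, -0.1, 12.1]
ft_force: [-0.3, 1.1, 6.3]
width: -0.0001
```

```bash
python3 -c "
from h import *
s=meas('w11')"
```

```text
15.2667 [ 0.5073 -0.043   0.0747] [-0.3  1.1  6.3]
red [279.4 167.4] [276 158   8  22 146] y -0.1501 top -0.1499 [ 0.5596 -0.0326  0.0529] 0.0554
green [280.3 137.1] [277 121   8  31 168] y -0.1505 top -0.1505 [ 0.5739 -0.0299  0.0505] 0.0523
```

Pointer is within 0.6 mm. I'll lift off and check the end state.

Emit:
carry_out(
  plan=[
    [0, 0, 10, 0],
    [0, 0, 25, 0],
    [0, 0, 35, 0],
    [-10, 0, 35, 0],
    [-30, 0, 20, 0],
    [-30, 0, 0, 0],
    [0, 0, 0, 0],
    [0, 0, 0, 0],
  ],
)

```text
clock: 15.98
ee_pos: [0.4361, -0.0429, 0.2002]
ee_rot: [180.0, -0.0, 12.1]
ft_force: [0.3, 0.8, 0.6]
width: -0.0002
```

```bash
python3 -c "
from h import *
s=meas('w12')
crop(s,'c12',60,0,460,300,2)
t=snap('top','t12');crop(t,'ct12',145,130,345,300,4)
T=load('top0');g=lambda s:[atz(s,u,v,.0).round(3) for u,v in()]
d=np.abs(t['frame'][140:175,200:225].astype(int)-T['frame'][140:175,200:225]).mean();d2=np.abs(t['frame'][245:285,360:410].astype(int)-T['frame'][245:285,360:410]).mean();print('bottle/tissue diff',d,d2)"
```

```text
15.9833 [ 0.4361 -0.0429  0.2002] [0.3 0.8 0.6]
red [295.4  64. ] [293  60   6   9  45] y -0.1502 top -0.15 [ 0.5582 -0.033   0.0517] 0.0561
bottle/tissue diff 1.7851428571428571 1.6861666666666666
```

View pics/c12.png

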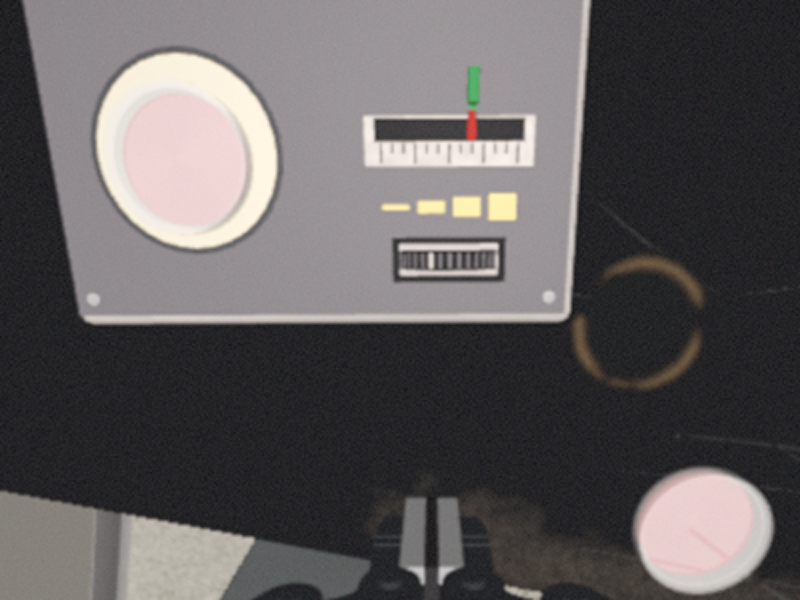

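View pics/ct12.png

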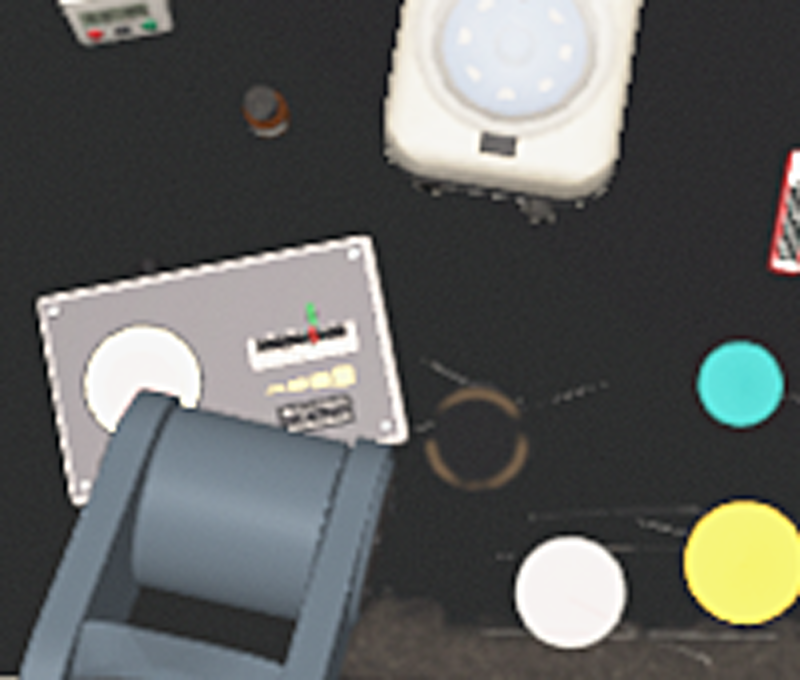

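The wrist crop shows the pointer (472,125) in line with the marker (474,86), and the dish lying inside the window. The top view shows the bottle has not moved. I'm handing in.

```bash
python3 -c "
from rig import arm
print(arm.sign_off())"
```

```text
the job is handed in; nothing more can be done
None
```

The small pink dish is on the glowing window and released, and the red pointer is level with the green marker. I handed the job in at about 16 s; it reports no verdict.

- **Dish:** after release, the wrist camera put the dish centre within about 0.5 mm of the window centre. Its top lay about level at 60 mm, which is the panel height plus the dish height.
- **Pointer:** I turned the wheel in three strokes with the closed fingertips. The last reading put the pointer about 0.5 mm from the marker's centre line. It still looked aligned in both cameras after the arm lifted clear.
- **Forces:** the highest readings between moves were about 6 N on the wheel and 5 N while setting the dish down. Force within a stroke was not recorded.
- **Bottle and tissue pack:** before-and-after top images show no change at either place. The arm is clear of everything.

Two readings disagreed slightly. The top and wrist cameras differed by about 3 mm on the window centre, and I used a point between them, closer to the wrist reading. In the last wrist picture the automatic colour check missed the marker, so I judged the final alignment by eye, together with the pointer's unchanged position.

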